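Fit the idler wheel and hold the sander's belt tensioner open

ROBOT

A 7-joint arm with a two-finger parallel gripper is mounted at the origin on the work surface. World frame = base frame: x ahead of the robot, y to its left, z up, the work surface at z = 0. Lengths are in m, angles in rad, forces in N, time in s.
With the tool pointing down it reaches from about 0.4 to 0.85 m from the base axis. Payload 10.4 kg.
Tool frame: the origin (TCP) lies between the finger pads; the fingertips stand arm.tcp_to_tips ahead of it and the grasp point (between the pads) lies 11 mm behind it (arm.tcp_to_tips is the distance from the TCP to the fingertips, in m); z points along the fingers, y is the direction in which the jaws open and shut (so a half turn about z gives the same grasp; the last joint's range is limited). The gripper opens to 85 mm and grips with 20 to 120 N. Pads are 22 mm wide; open, the fingers measure 114 mm over their backs; the gripper's body (76 mm by 85 mm) begins 54 mm behind the grasp point. The pads swing forward as they close: fully open they stand 13 mm farther back than shut.
Start: joints at [-1.233, 0.332, -0.065, 1.46, 0.022, 1.35, -0.088], TCP at [0.221, 0.585, 0.239] pointing down, gripper open.
Joint ranges: [-2.6, 2.6], [-0.5, 2.12], [-1.47, 1.34], [0.16, 2.42], [-1.27, 4.41], [0.06, 2.06], [-2.6, 2.6]. Speed limits (rad/s): [2.22, 2.22, 2.79, 2.79, 3.14, 3.14, 3.14].

INTERFACE

Orientations are given as a rotation vector (axis times angle).
In Python, from cell import arm gives the robot as it stands. Calls block until the motion is done:
- arm.reach(position, orientation): joint-space move of the TCP to a pose.
- arm.movel(position, attitude=None, velocity=0.15): straight line of the TCP; attitude=None keeps the orientation; velocity is the mean speed in m/s.
- arm.move_joints(angles): joint-space move.
- arm.move_gripper(opening, strength=None): opening from 0.0 (shut) to 1.0 (fully open); strength is the grip in N (None keeps the last); returns when the fingers have stopped.
- arm.pause(seconds).
- arm.solve_ik(position, orientation): joint angles nearest the present ones, or None.
- arm.read_state(): the state.
- arm.snapshot(name): name is "scene" or "top"; returns a dict with "color" (400x640x3 uint8, red, green, blue), "intrinsics" (3x3 intrinsics, pixels), "k1" (the pictures are not rectified: a ray, as slopes to the right and down, at radius r is drawn at 1 + k1 r^2 times it, then the intrinsics apply), "rvec" (rotation vector, rad) and "tvec" (3), from world to camera coordinates, as OpenCV has them. Camera axes: x right, y down, z forward; pixel columns grow to the right and rows downward; lengths in m; the calibration is good to about 2 mm. A picture is of the moment at which its call begins. There is no depth.
A pose or a line that the arm cannot do raises arm.Unreachable and nothing moves.
- arm.close_job(): hands the job in, once; it reports no verdict.
The state is a dict: "clock": time; "joints": joint angles; "dq": joint speeds; "effort": joint torques, N m; "ee_pos": TCP position; "ee_rot": TCP orientation; "wrist_force": force on the tool from outside, world axes, zero at the start; "wrist_torque": the same for the moment, N m; "width": opening from 0.0 (shut) to 1.0 (fully open).
Only numpy, scipy, OpenCV 4.12 (cv2) and the standard library are available. Lean on these libraries where they do the work, as an engineer would, in place of code of your own. Each camera call takes 0.05 s, during which the arm holds its last target.

TASK

I am about to slip a new belt on the sander drive. Fit the flanged idler wheel fully down over the stub axle of the tensioner arm and let go of it; then take the arm by the post at its end, swing it against its spring all the way to its far stop and finish while holding it there, keeping off the wheel so that it stays seated and free. Leave the other things on the bench where they are.

Things in the scene. Friction and masses are not known exactly. Their poses are not given: they have to be found in the camera images.
- idler_mid (a point): Centre (half-way up) of the idler wheel: a loose aluminium belt wheel, 48 mm across its two flanges (6 mm thick each, at bottom and top), 38 mm across the groove between, 30 mm high, with a 16 mm bore right through; about 0.11 kg. It starts lying flat on the table with its bore upright (z axis = bore axis), so its centre is 15 mm up. Either flange may go down.
- axle (a point): Where the idler wheel's centre is when fully seated on the stub axle of the tensioner arm. The stub is an upright steel peg, 11 mm thick, with tapered tip, 100 mm out from the pivot on the arm. The wheel's underside then rests on a small boss 15 mm below this point (55 mm above the table, 2 mm above the arm's top face); the stub's tip is 18 mm above this point (88 mm above the table). z up; x points from the pivot out along the arm.
- end_post (a point): Middle of the upright round steel post at the free end of the tensioner arm, by which the arm is swung: 14 mm thick, 160 mm from the pivot, this point is 79 mm above the table; the post runs from the arm's top face (53 mm) to 105 mm above the table. x points from the pivot out along the arm.
- pivot (a point): Pivot axis (vertical) of the tensioner arm, over the round spring housing on the grey hanger plate, 53 mm above the table (level of the arm's top face). The hanger plate (220 x 180 x 12 mm) is bolted down; its side with two dark pulleys (82 mm high) is away from the robot, and the arm overhangs its near edge.
- tension_arm (a joint): Angle of the flat dark steel tensioner arm (30 mm wide, 8 mm thick, underside 45 mm above the table) about the vertical pivot: 0 = at rest, drawn by its spring against its rest pin; grows anticlockwise seen from above to 0.90 rad at the far stop pin, where it goes no further. The spring always pulls it back to 0: at the post it takes about 3 N to start and 7 N at the stop. It does not stay by itself.
- plain_wheel: Bystander: a plain wheel without flanges, 54 mm across, 18 mm high, with an 8 mm bore, too small for the stub axle. Origin at its underside.
- collar: Bystander: small steel collar, 34 mm across, 14 mm high, with a 20 mm hole. Origin at its underside.
- driver: Bystander: screwdriver lying on the table to the left of the tensioner.
- offcut: Bystander: wood offcut 120 x 45 x 20 mm lying to the right of the tensioner.
- spanner: Bystander: 150 mm spanner lying flat on the table between the robot and the tensioner.
- glue: Bystander: white glue bottle, 66 mm across, 160 mm high, standing at the right.
- screw_jar: Bystander: glass screw jar, 68 mm across, 80 mm high, standing at the left.
Things that resemble listed ones, but are neither listed nor needed, are in the scene too. Leave any green or red look-alike of the part that bears idler_mid alone.

How it is judged:
By the outcome, as a careful person would: the job done as asked, in the order asked, and still so for the second after the job is handed in, while the arm keeps its last pose, push and grip.
It also fails if it takes over 61 s, if anything falls off the work surface, if the arm or the gripper's body presses on something with over 40 N, if the wrist force passes 120 N, or if a joint passes its speed limit or range.

## Working session

There is one attempt and no reset: what is moved stays moved. The work goes in short steps, each a Python script; the robot and the scene stay as the last script left them, time stands still between calls to the robot, and variables do not carry over. Pictures are saved under pics/ and viewed, and the job is handed in when it is done.

```bash
ls; mkdir -p pics; python3 - <<'E'
from cell import arm
import cv2,json,numpy as np
s=arm.read_state();print({k:np.round(v,3).tolist() for k,v in s.items()}, arm.tcp_to_tips)
for n in("scene","top"):
    d=arm.snapshot(n);cv2.imwrite(f"pics/{n}0.png",d["color"][:,:,::-1]);print(n,d["intrinsics"],d["k1"],d["rvec"],d["tvec"])
E
```

```text
pics
{'clock': 0.0, 'joints': [-1.233, 0.333, -0.065, 1.461, 0.022, 1.35, -0.088], 'dq': [-0.0, -0.001, -0.001, 0.001, 0.001, 0.001, -0.001], 'effort': [0.0, -62.545, 0.049, -39.162, 0.016, 0.01, -0.0], 'ee_pos': [0.221, 0.584, 0.239], 'ee_rot': [-0.564, -3.09, 0.002], 'wrist_force': [-0.288, -0.413, -0.096], 'wrist_torque': [0.003, 0.042, -0.045], 'width': 0.999} 0.008
scene [[487.31119496   0.         316.77466665]
 [  0.         487.31119496 194.40737215]
 [  0.           0.           1.        ]] -0.14929000747457122 [ 1.33238196  2.30061973 -0.87926739] [ 0.26778725 -0.29240878  1.77419907]
top [[367.45072922   0.         313.55283112]
 [  0.         367.45072922 200.78440659]
 [  0.           0.           1.        ]] 0.017587652375763544 [ 2.15107611 -2.11326287  0.20537611] [0.00473196 0.57047247 1.00852809]
```

View pics/scene0.png

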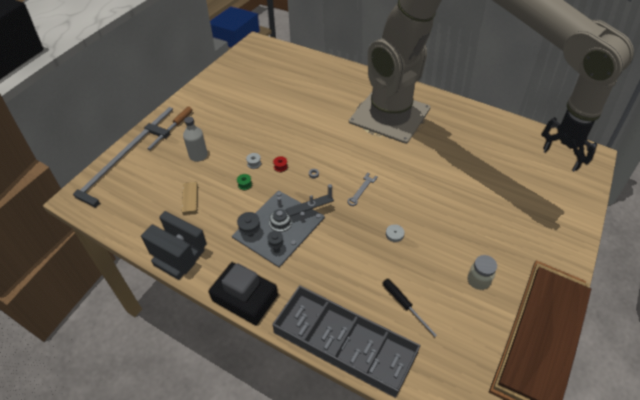

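View pics/top0.png

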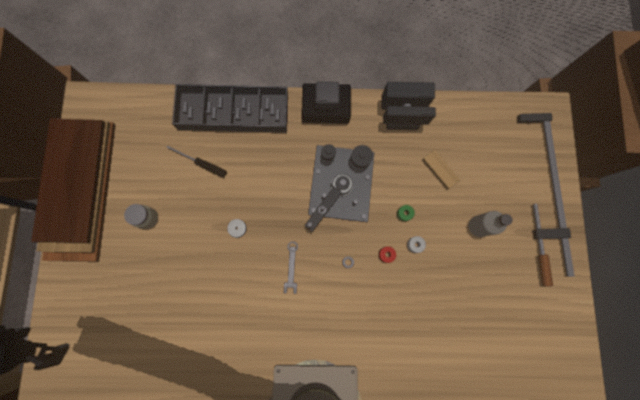

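The top view shows the tensioner at about (340,185) with its arm pointing to (311,226). A silver wheel is at (417,244), a red one at (388,255), a green one at (406,213), a pale disc at (237,228) and the collar at (348,263). I'll zoom in next.

```bash
cat > h.py <<'E'
import cv2,numpy as np
from scipy.spatial.transform import Rotation as R
def cam(d):
    return d["intrinsics"],np.array([d["k1"],0,0,0,0.]),cv2.Rodrigues(np.array(d["rvec"]))[0],np.array(d["tvec"])
def onplane(d,px,z):
    K,D,Rm,t=cam(d)
    u=cv2.undistortPoints(np.array([[px]],float),K,D)[0,0]
    r=Rm.T@np.array([u[0],u[1],1]); c=-Rm.T@t
    return c+r*(z-c[2])/r[2]
def proj(d,p):
    K,D,Rm,t=cam(d)
    return cv2.projectPoints(np.atleast_2d(np.array(p,float)),np.array(d["rvec"]),t,K,D)[0][:,0]
def crop(d,name,c0,r0,c1,r1,s):
    im=d["color"][r0:r1,c0:c1,::-1]
    cv2.imwrite("pics/"+name,cv2.resize(im,None,fx=s,fy=s,interpolation=cv2.INTER_CUBIC))
E
python3 - <<'E'
from cell import arm
from h import *
d=arm.snapshot("top");e=arm.snapshot("scene")
crop(d,"t1.png",290,130,450,280,5); crop(e,"s1.png",220,140,350,270,5)
for p in [(417,244),(388,255),(406,213),(237,228),(348,263)]: print(p,onplane(d,p,.03))
print(onplane(d,(311,226),.079),onplane(d,(342,184),.053))
for p in [(254,160),(395,232)]: print(p,onplane(e,p,.025))
E
```

```text
(417, 244) [ 0.45301134 -0.28628021  0.03      ]
(388, 255) [ 0.42003429 -0.20177535  0.03      ]
(406, 213) [ 0.54294881 -0.25712691  0.03      ]
(237, 228) [0.48995732 0.23488371 0.03      ]
(348, 263) [ 0.39537735 -0.0868021   0.03      ]
[0.49406897 0.02103399 0.079     ] [ 0.62119745 -0.06702374  0.053     ]
(254, 160) [ 0.4582188 -0.2810401  0.025    ]
(395, 232) [0.50093599 0.24122339 0.025     ]
```

View pics/t1.png

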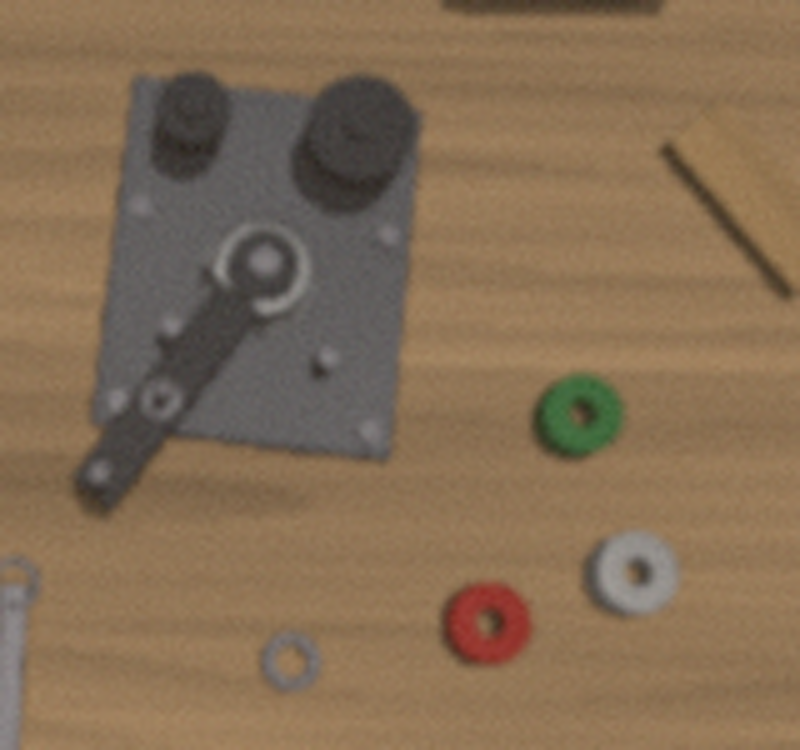

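View pics/s1.png

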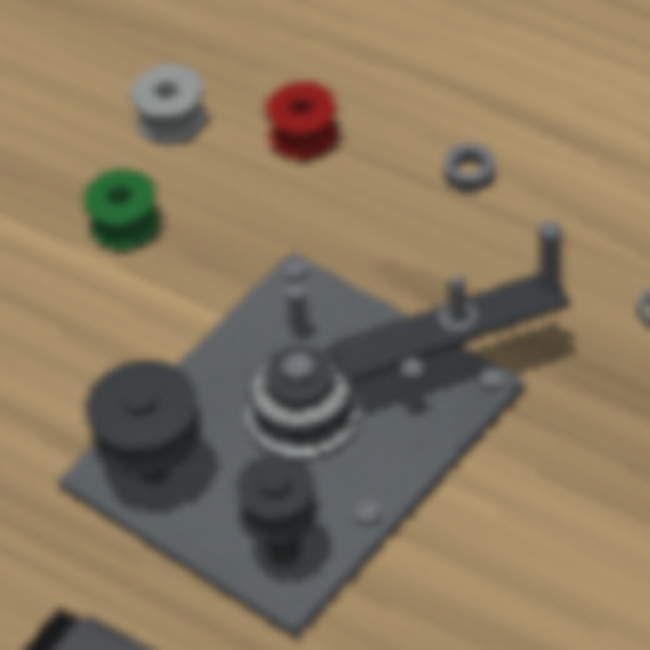

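```bash
python3 - <<'E'
from cell import arm
from h import *
d=arm.snapshot("top");e=arm.snapshot("scene")
crop(d,"t2.png",295,190,345,240,16); crop(e,"s2.png",290,175,340,212,16)
crop(d,"t3.png",400,230,435,260,20); crop(e,"s3.png",240,148,270,172,20)
E
python3 - <<'E'
import cv2,numpy as np
a=[cv2.imread(f"pics/{n}.png") for n in("t2","s2","t3","s3")]
a=[cv2.resize(x,(400,300)) if 0 else x for x in a]
for x in a: print(x.shape)
E
```

```text
(800, 800, 3)
(592, 800, 3)
(600, 700, 3)
(480, 600, 3)
```

```bash
cd pics; python3 -c "
import cv2
x=cv2.imread('t2.png');print(x.shape);cv2.imwrite('t2b.png',x[:600] if 0 else cv2.resize(x,(600,600)))"
```

```text
(800, 800, 3)
```

View pics/t2b.png

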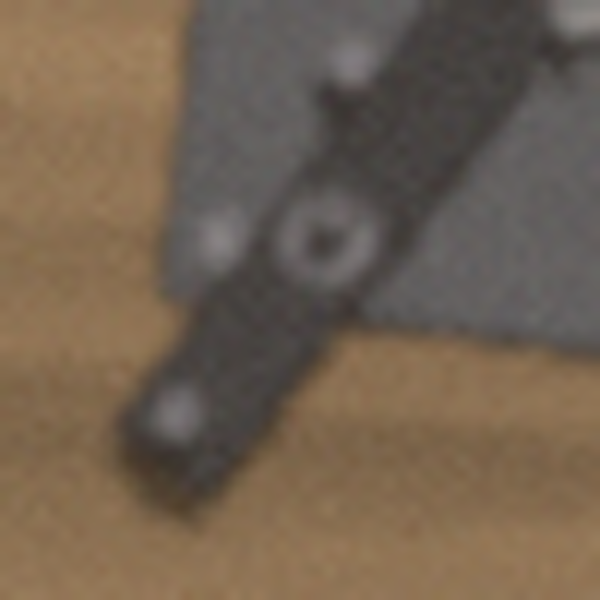

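View pics/s2.png

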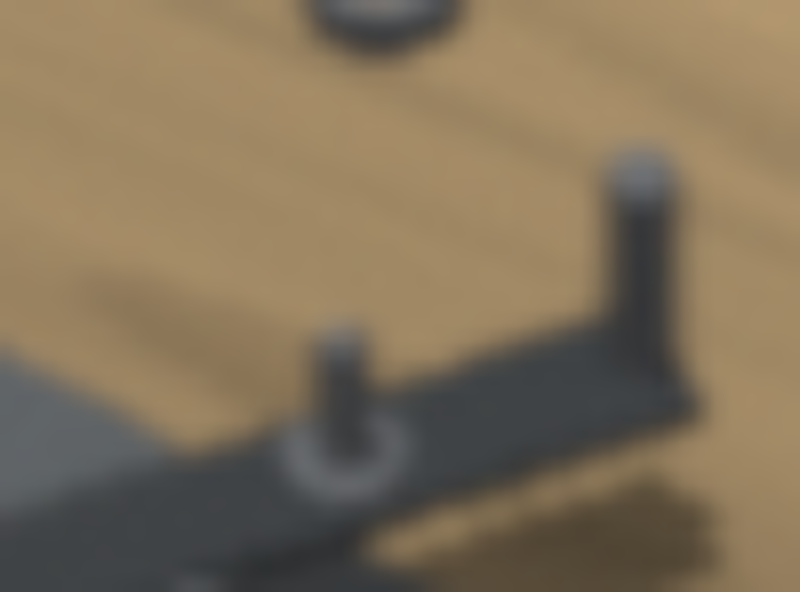

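View pics/t3.png

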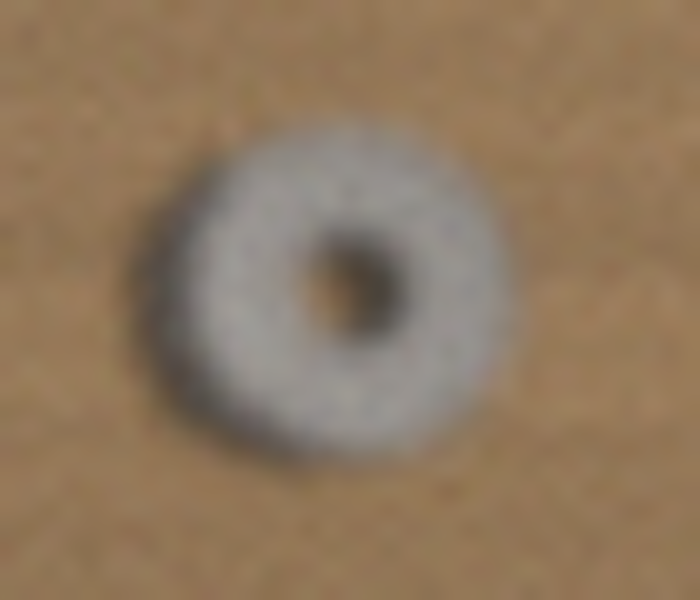

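View pics/s3.png

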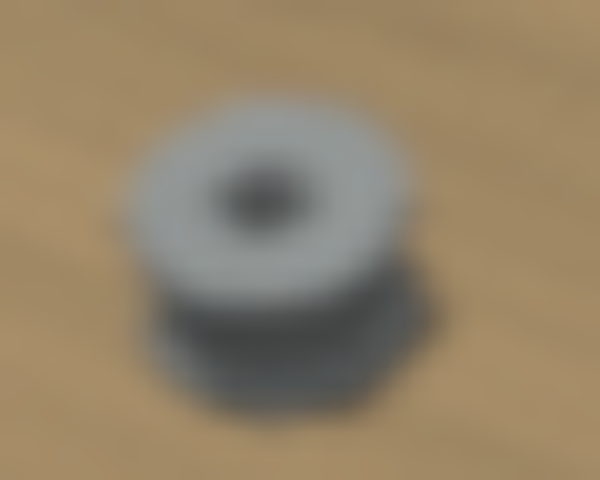

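```bash
python3 - <<'E'
from cell import arm
from h import *
d=arm.snapshot("top");e=arm.snapshot("scene")
f=lambda p,s,o:((p[0]+.5)/s-.5+o[0],(p[1]+.5)/s-.5+o[1])
T=lambda p:f(p,12,(295,190)); S=lambda p:f(p,16,(290,175))
print("camera",[-cam(x)[2].T@cam(x)[3] for x in(d,e)])
print("wheel",onplane(d,f((352,290),20,(400,230)),.03),onplane(e,f((268,200),20,(240,148)),.03))
print("post",onplane(d,T((176,412)),.105),onplane(e,S((640,172)),.105))
print("boss",onplane(d,T((325,240)),.055),onplane(e,S((347,452)),.055))
print("stub",onplane(d,T((322,238)),.088),onplane(e,S((342,335)),.088))
g=lambda p:f(p,5,(290,130)); h=lambda p:f(p,5,(220,140))
print("pivot",onplane(d,g((264,262)),.065),onplane(e,h((298,365)),.065))
print(proj(d,[0.45,-.28,.03]))
E
```

```text
camera [array([0.38003438, 0.02554146, 1.09430875]), array([1.32872005, 0.48272694, 1.14301049])]
wheel [ 0.45294614 -0.28663911  0.03      ] [ 0.45435064 -0.28742036  0.03      ]
post [0.49683105 0.02609836 0.105     ] [0.49887324 0.02464095 0.105     ]
boss [ 0.54461582 -0.00865194  0.055     ] [ 0.54584302 -0.01031499  0.055     ]
stub [ 0.53984482 -0.00686699  0.088     ] [ 0.54625509 -0.01020727  0.088     ]
pivot [ 0.62433893 -0.06709234  0.065     ] [ 0.62981493 -0.06680966  0.065     ]
[[414.86221193 245.00794033]]
```

Both views agree to within 2 mm:

| Point | Measured position or distance | Expected |
|---|---|---|
| Wheel | (0.4537, -0.287) | – |
| Stub | (0.5455, -0.0097) | – |
| Post | (0.4978, 0.0254) | – |
| Stub to post | 59 mm | 60 mm |
| Arm direction | 143.6° | – |

Next I'll pick up the wheel with the jaws across the arm direction.

```bash
cat >> h.py <<'E'
def down(yaw):  # tool z down, jaws (y) along yaw
    y=np.array([np.cos(yaw),np.sin(yaw),0]);z=np.array([0,0,-1.]);x=np.cross(y,z)
    return R.from_matrix(np.c_[x,y,z]).as_rotvec()
PHI=np.radians(143.6); STUB=np.array([.5455,-.0097]); WH=np.array([.4537,-.2870])
U=np.array([np.cos(PHI),np.sin(PHI)]); PIV=STUB-.1*U; POST=STUB+.06*U
def st(arm):
    s=arm.read_state();print("t%.2f"%s["clock"],"p",np.round(s["ee_pos"],4),"F",np.round(s["wrist_force"],1),"w%.3f"%s["width"])
    return s
E
python3 - <<'E'
from cell import arm
from h import *
print(PIV,POST)
for yaw in (PHI-np.pi/2,PHI+np.pi/2):
    print(np.degrees(yaw))
    for n,p,y in(("wheel",[*WH,.01],yaw),("stub",[*STUB,.09],yaw),("post",[*POST,.08],yaw),("end",[*(PIV+.16*np.array([np.cos(PHI+.9),np.sin(PHI+.9)])),.08],yaw+.9)):
        q=arm.solve_ik(p,down(y)); print(n,p,None if q is None else np.round(q,2))
E
```

```text
[ 0.62598938 -0.06904189] [0.49720637 0.02590513]
53.6
wheel [np.float64(0.4537), np.float64(-0.287), 0.01] [-0.12  0.48  0.72  1.94 -0.41  0.87  1.75]
stub [np.float64(0.5455), np.float64(-0.0097), 0.09] [-0.57  0.33  0.58  1.87 -0.21  1.01  1.04]
post [np.float64(0.49720637215864516), np.float64(0.025905133196222084), 0.08] [-0.62  0.23  0.53  1.99 -0.14  0.96  0.91]
end [np.float64(0.4715620212726276), np.float64(-0.11090106875448183), 0.08] [-0.57  0.23  0.78  2.04 -0.2   0.95  2.15]
233.60000000000002
wheel [np.float64(0.4537), np.float64(-0.287), 0.01] [-0.3   0.59  0.95  1.95 -0.6   0.92 -1.24]
stub [np.float64(0.5455), np.float64(-0.0097), 0.09] [-0.98  0.56  1.17  1.88 -0.58  1.09 -1.79]
post [np.float64(0.49720637215864516), np.float64(0.025905133196222084), 0.08] [-1.14  0.42  1.18  2.01 -0.47  1.01 -1.94]
end [np.float64(0.4715620212726276), np.float64(-0.11090106875448183), 0.08] [-0.62  0.24  0.84  2.04 -0.22  0.95 -0.97]
```

```bash
python3 - <<'E'
from cell import arm
from h import *
o=down(PHI-np.pi/2)
arm.reach([*WH,.16],o); st(arm)
arm.move_gripper(.85)
arm.movel([*WH,.06]); s=st(arm)
d=arm.snapshot("top");e=arm.snapshot("scene")
crop(d,"t4.png",360,190,470,290,5); crop(e,"s4.png",210,100,310,200,6)
E
```

```text
t3.57 p [ 0.4542 -0.2864  0.16  ] F [-0.4 -0.5  0.3] w0.995
t4.67 p [ 0.454  -0.2875  0.0607] F [-0.1 -0.3 -0.2] w0.847
```

View pics/s4.png

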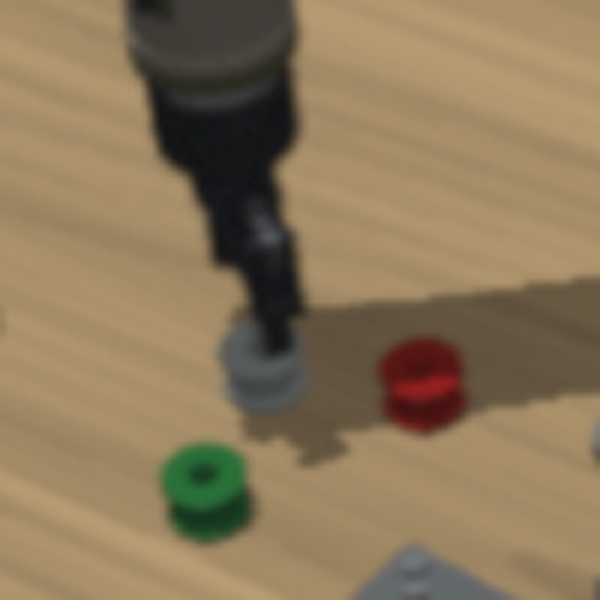

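View pics/t4.png

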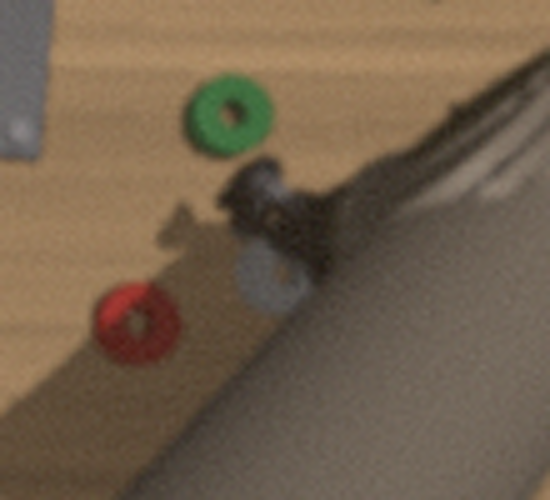

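The gripper is over the silver wheel, with one finger in front of it (scene) and red and green clear of the fingers. I'll descend and grip.

```bash
python3 - <<'E'
from cell import arm
from h import *
arm.movel([*WH,.010],velocity=.08); st(arm)
arm.move_gripper(0,strength=50); st(arm)
arm.movel([*WH,.07],velocity=.1); st(arm)
e=arm.snapshot("scene")
crop(e,"s5.png",210,100,310,200,6)
E
```

```text
t5.55 p [ 0.4537 -0.2873  0.0101] F [-1.1 -0.7 -0.1] w0.854
t5.92 p [ 0.454  -0.2873  0.0109] F [-2.8  1.3  8.5] w0.537
t6.67 p [ 0.4536 -0.2866  0.0697] F [-0.7  0.3 -1.8] w0.533
```

View pics/s5.png

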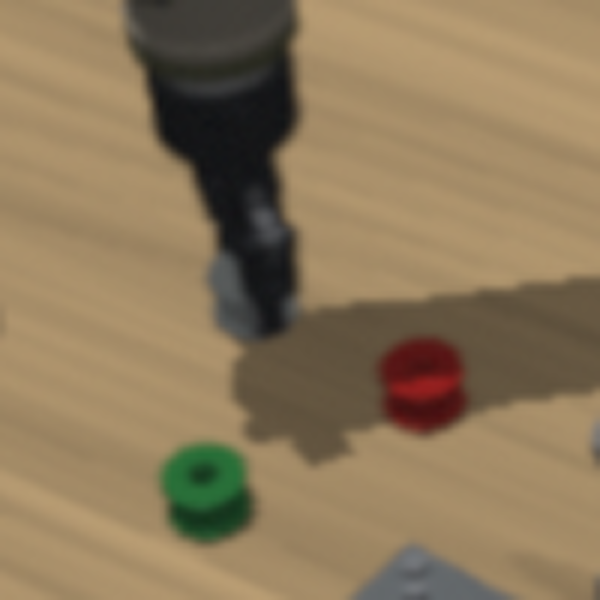

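```bash
python3 - <<'E'
from cell import arm
from h import *
arm.movel([*WH,.16],velocity=.2)
arm.movel([*STUB,.16],velocity=.2)
arm.movel([*STUB,.115],velocity=.15); st(arm)
d=arm.snapshot("top");e=arm.snapshot("scene")
crop(e,"s6.png",280,130,350,200,8); crop(d,"t6.png",270,150,370,250,6)
E
```

```text
t9.38 p [ 0.5454 -0.0104  0.1153] F [-0.5 -0.2 -0.8] w0.538
```

View pics/s6.png

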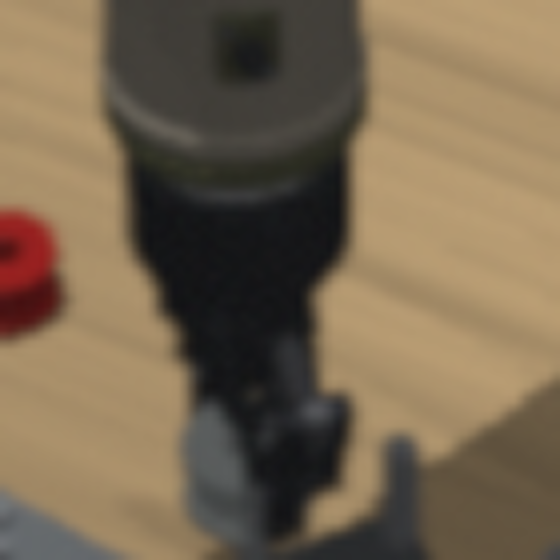

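View pics/t6.png

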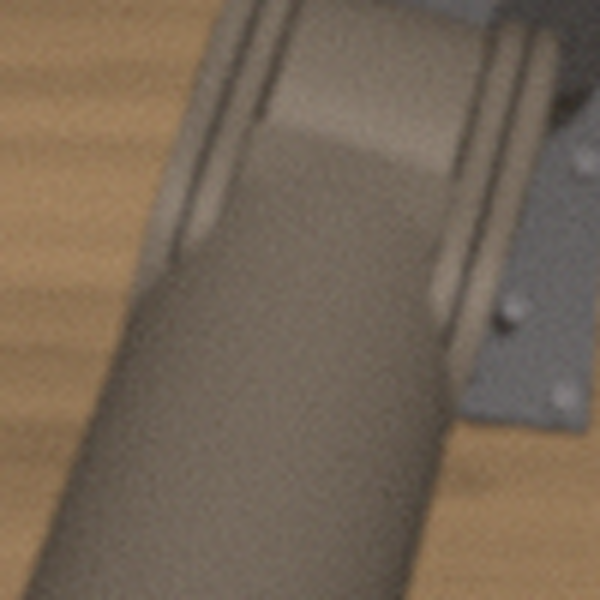

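```bash
cat >> h.py <<'E'
def overlay(d,name,c0,r0,c1,r1,s,curves):
    im=cv2.resize(d["color"][r0:r1,c0:c1,::-1].copy(),None,fx=s,fy=s,interpolation=cv2.INTER_CUBIC)
    w=cv2.convertScaleAbs(im,alpha=1.6,beta=10)
    o=w.copy()
    for c,col in curves:
        p=(proj(d,c)-[c0,r0]+.5)*s-.5
        cv2.polylines(o,[np.round(p).astype(np.int32)],True,col,1)
    cv2.imwrite("pics/"+name,np.hstack([w,o]))
def circ(c,r,n=40):
    t=np.linspace(0,2*np.pi,n); return np.c_[c[0]+r*np.cos(t),c[1]+r*np.sin(t),np.full(n,c[2])]
E
python3 - <<'E'
from cell import arm
from h import *
e=arm.snapshot("scene")
p=arm.read_state()["ee_pos"]; b=p[2]-.0107
overlay(e,"s7.png",295,172,335,212,10,[(circ([p[0],p[1],b],.024),(0,255,0)),(circ([p[0],p[1],b+.03],.024),(0,0,255)),(circ([*STUB,.088],.0055),(255,0,0)),(circ([*POST,.105],.007),(255,0,0))])
E
```

```text
(no output)
```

View pics/s7.png

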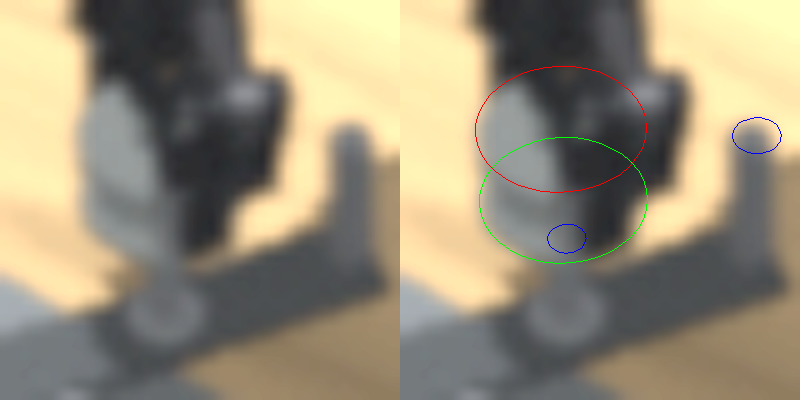

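The wheel is upright and matches the projected model, and it lines up over the stub. I'll lower it in small steps and watch the force.

```bash
python3 - <<'E'
from cell import arm
from h import *
for z in (.100,.096,.092,.088,.084,.080,.076,.072,.069):
    arm.movel([*STUB,z],velocity=.05); s=st(arm)
    if np.linalg.norm(s["wrist_force"])>10: print("stop");break
E
```

```text
t9.98 p [ 0.5453 -0.0098  0.0997] F [ 0.   0.5 -1.2] w0.535
t10.23 p [ 0.5454 -0.0097  0.0958] F [ 0.4  0.4 -0.9] w0.531
t10.48 p [ 0.5453 -0.0097  0.0917] F [ 0.1  0.7 -1.5] w0.535
t10.73 p [ 0.5453 -0.0097  0.0877] F [ 0.8 -0.2 -1.6] w0.538
t10.98 p [ 0.5453 -0.0097  0.0838] F [-0.5 -0.9 -0.1] w0.537
t11.23 p [ 0.5453 -0.0097  0.0798] F [-0.1 -0.1 -0. ] w0.537
t11.48 p [ 0.5453 -0.0097  0.0757] F [-0.2  0.8 -1.1] w0.537
t11.73 p [ 0.5453 -0.0097  0.0718] F [-0.6 -0.1 -1.6] w0.529
t11.98 p [ 0.5454 -0.0097  0.0688] F [ 0.8  0.5 -0.8] w0.534
```

```bash
python3 - <<'E'
from cell import arm
from h import *
for z in (.0675,.0660,.0650):
    arm.movel([*STUB,z],velocity=.03); s=st(arm)
    if s["wrist_force"][2]>4: print("contact");break
arm.move_gripper(.75); st(arm); arm.pause(.2)
arm.movel([*STUB,.14],velocity=.15); st(arm)
q=arm.solve_ik([*POST,.14],down(PHI-np.pi/2))
arm.movel([*(POST+.03*U),.15],velocity=.2); st(arm)
d=arm.snapshot("top");e=arm.snapshot("scene")
crop(d,"t8.png",270,150,370,250,6)
c=[*STUB]
overlay(e,"s8.png",295,172,335,212,10,[(circ([*c,.055],.024),(0,255,0)),(circ([*c,.085],.024),(0,0,255)),(circ([*STUB,.088],.0055),(255,0,0)),(circ([*POST,.105],.007),(255,0,0))])
E
```

```text
t12.23 p [ 0.5455 -0.0097  0.0674] F [ 0.7 -0.6 -1.6] w0.534
t12.48 p [ 0.5456 -0.0097  0.066 ] F [ 0.  -0.7 -0.5] w0.538
t12.73 p [ 0.5457 -0.0097  0.0658] F [-3.5  0.3 11.4] w0.531
contact
t13.05 p [ 0.5455 -0.0097  0.0649] F [-1.1  0.3  0.5] w0.749
t13.90 p [ 0.5451 -0.0094  0.1394] F [-0.5 -0.1 -0.4] w0.747
t14.54 p [0.4732 0.044  0.1498] F [-0.3 -1.4  0.2] w0.752
```

View pics/s8.png

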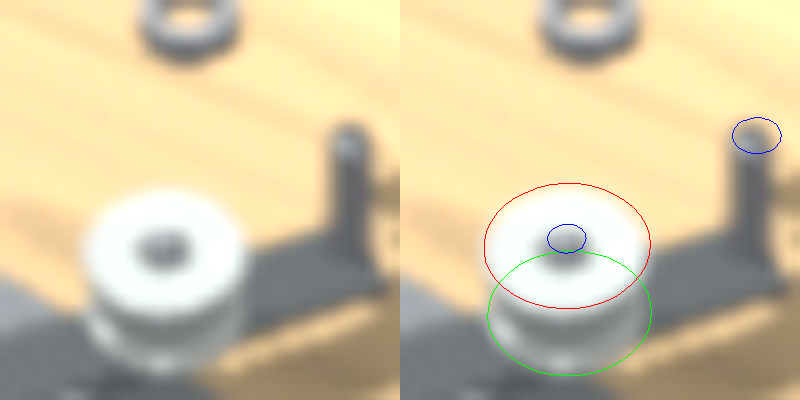

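View pics/t8.png

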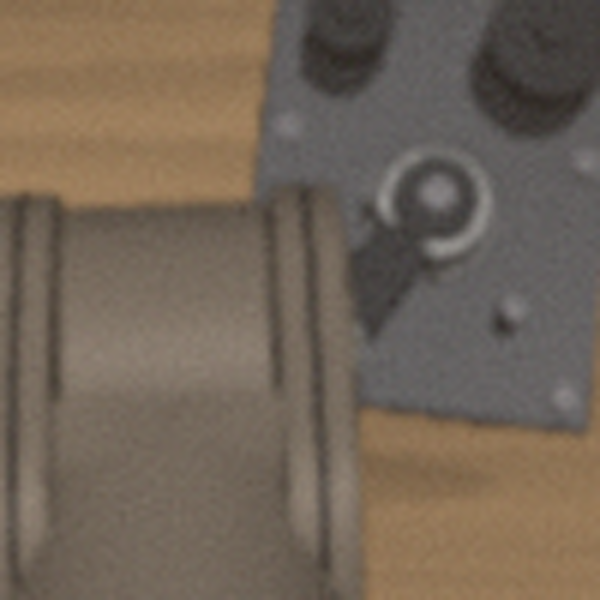

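The wheel is seated. Contact came at TCP z = 0.0658 (0.0657 expected), and its outline matches the seated model with the stub tip visible in the bore. Next I'll take the post, with the jaws tangential.

```bash
cat >> h.py <<'E'
def pt(a,r=.162): return PIV+r*np.array([np.cos(PHI+a),np.sin(PHI+a)])
E
python3 - <<'E'
from cell import arm
from h import *
o=down(PHI-np.pi/2)
arm.movel([*pt(0),.15],o,velocity=.15)
arm.move_gripper(.5)
arm.movel([*pt(0),.076],o,velocity=.12); st(arm)
arm.move_gripper(0,strength=40); st(arm); arm.pause(.2); st(arm)
d=arm.snapshot("scene"); overlay(d,"s9.png",295,172,335,212,10,[(circ([*STUB,.085],.024),(0,0,255))])
E
```

```text
t16.08 p [0.496  0.0269 0.0766] F [-0.4 -0.1  1.2] w0.499
t16.45 p [0.495  0.0259 0.0767] F [-8.4 -4.  13. ] w0.150
t16.65 p [0.495  0.0259 0.0767] F [-8.9 -4.3 12.8] w0.154
```

View pics/s9.png

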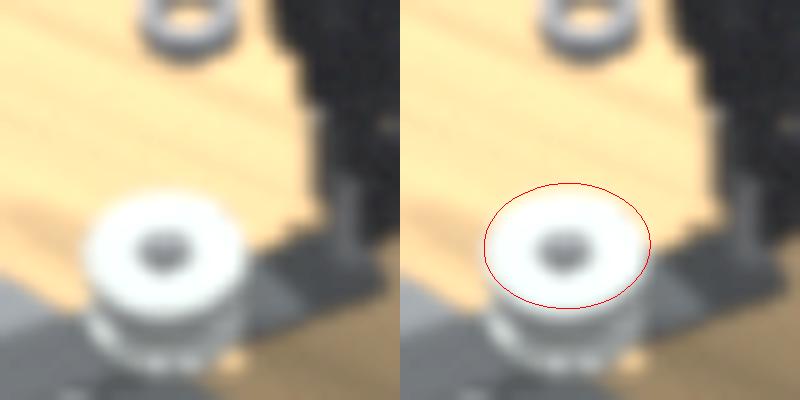

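```bash
python3 - <<'E'
from cell import arm
from h import *
for a in np.arange(.1,.86,.125):
    arm.movel([*pt(a),.076],down(PHI-np.pi/2+a),velocity=.07)
    s=st(arm); f=s["wrist_force"][:2]; r=np.array([np.cos(PHI+a),np.sin(PHI+a)]); t=np.array([-r[1],r[0]])
    v=s["ee_pos"][:2]-PIV
    print("  a%.3f meas a %.3f r %.4f Frad %.1f Ftan %.1f"%(a,(np.arctan2(v[1],v[0])-PHI)%(2*np.pi),np.hypot(*v),f@r,f@t))
    if np.linalg.norm(s["wrist_force"])>45: print("stop");break
d=arm.snapshot("scene"); crop(d,"s10.png",250,120,350,220,6)
E
```

```text
t17.08 p [0.4873 0.0143 0.0767] F [-0.1  3.5  6.4] w0.151
  a0.100 meas a 0.094 r 0.1618 Frad 1.8 Ftan -2.9
t17.52 p [ 0.4779 -0.0035  0.0767] F [-3.5  4.7  9.4] w0.151
  a0.225 meas a 0.219 r 0.1619 Frad 5.0 Ftan -2.9
t17.97 p [ 0.4708 -0.0226  0.0766] F [-4.7  5.5 12.5] w0.149
  a0.350 meas a 0.344 r 0.1620 Frad 6.1 Ftan -3.9
t18.41 p [ 0.4661 -0.0424  0.0766] F [-7.   6.3 14.6] w0.152
  a0.475 meas a 0.470 r 0.1621 Frad 7.9 Ftan -5.1
t18.85 p [ 0.4638 -0.0627  0.0766] F [-8.5  5.4 16.5] w0.154
  a0.600 meas a 0.596 r 0.1623 Frad 8.7 Ftan -5.1
t19.29 p [ 0.4642 -0.0832  0.0766] F [-9.7  3.6 17.8] w0.149
  a0.725 meas a 0.722 r 0.1624 Frad 9.4 Ftan -4.4
t19.73 p [ 0.4672 -0.1034  0.0766] F [-10.4   4.1  19.9] w0.154
  a0.850 meas a 0.848 r 0.1625 Frad 9.3 Ftan -6.2
```

View pics/s10.png

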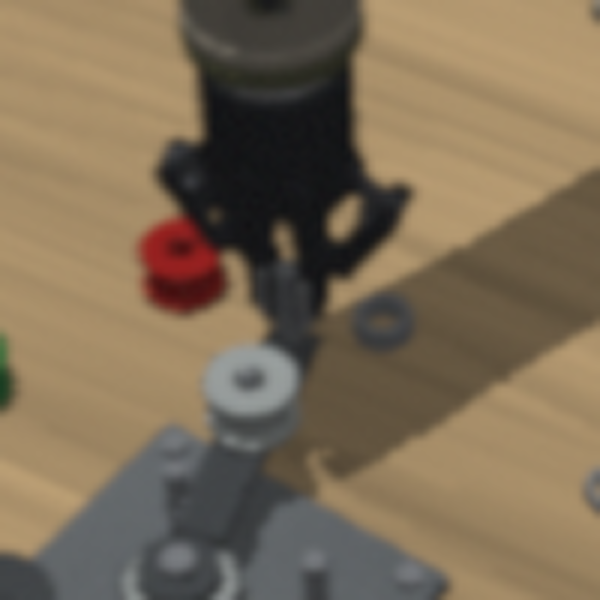

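```bash
python3 - <<'E'
from cell import arm
from h import *
for a in np.arange(.87,.99,.0125):
    arm.movel([*pt(a),.076],down(PHI-np.pi/2+a),velocity=.04)
    arm.pause(.1)
    s=arm.read_state(); f=s["wrist_force"][:2]; r=np.array([np.cos(PHI+a),np.sin(PHI+a)]); t=np.array([-r[1],r[0]])
    v=s["ee_pos"][:2]-PIV
    print("  a%.3f meas a %.3f r %.4f Frad %.1f Ftan %.1f Fz %.1f w%.3f"%(a,(np.arctan2(v[1],v[0])-PHI)%(2*np.pi),np.hypot(*v),f@r,f@t,s["wrist_force"][2],s["width"]))
    if f@t<-24: print("stop");break
st(arm)
d=arm.snapshot("scene"); crop(d,"s11.png",250,130,350,230,6); d=arm.snapshot("top"); crop(d,"t11.png",270,140,430,270,5)
E
```

```text
a0.870 meas a 0.867 r 0.1625 Frad 9.1 Ftan -6.7 Fz 19.1 w0.150
  a0.882 meas a 0.880 r 0.1625 Frad 9.1 Ftan -5.7 Fz 18.1 w0.148
  a0.895 meas a 0.892 r 0.1625 Frad 8.8 Ftan -6.5 Fz 19.5 w0.151
  a0.907 meas a 0.905 r 0.1625 Frad 9.4 Ftan -6.4 Fz 18.8 w0.155
  a0.920 meas a 0.915 r 0.1626 Frad 9.7 Ftan -6.6 Fz 20.3 w0.150
  a0.932 meas a 0.918 r 0.1624 Frad 10.0 Ftan -14.9 Fz 23.7 w0.151
  a0.945 meas a 0.920 r 0.1624 Frad 12.5 Ftan -23.4 Fz 29.5 w0.152
  a0.957 meas a 0.923 r 0.1623 Frad 13.9 Ftan -29.2 Fz 34.4 w0.154
stop
t22.58 p [ 0.4704 -0.1151  0.0762] F [-22.4  23.3  34.4] w0.154
```

View pics/s11.png

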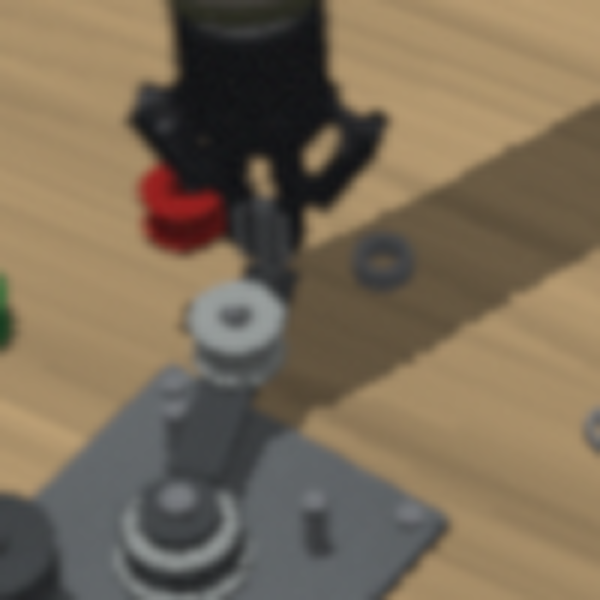

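View pics/t11.png

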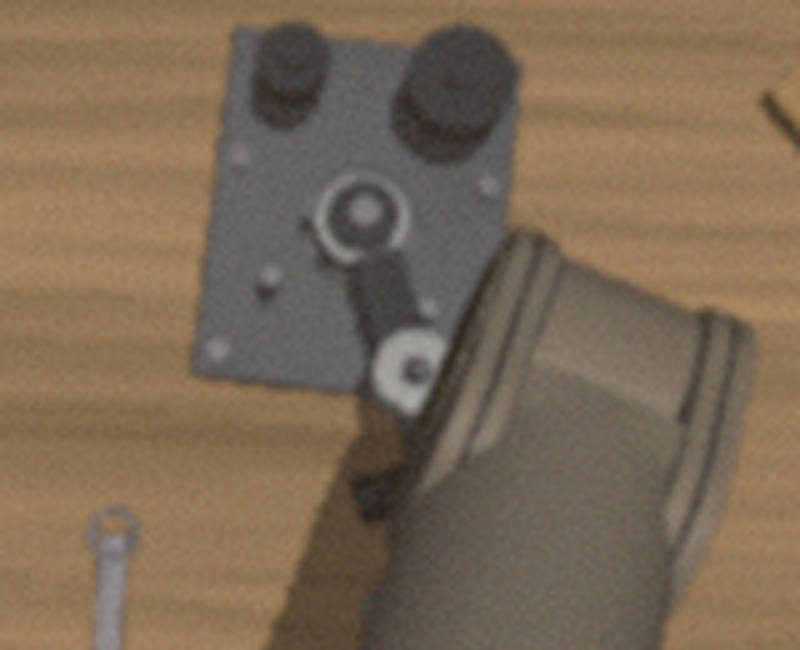

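```bash
python3 - <<'E'
from cell import arm
from h import *
a=.938
arm.movel([*pt(a),.076],down(PHI-np.pi/2+a),velocity=.04); arm.pause(.5)
s=st(arm); f=s["wrist_force"][:2]; r=np.array([np.cos(PHI+a),np.sin(PHI+a)]); t=np.array([-r[1],r[0]]); print(f@r,f@t)
v=s["ee_pos"][:2]-PIV;print((np.arctan2(v[1],v[0])-PHI)%(2*np.pi),np.abs(s["dq"]).max())
c=pt(.9,.1)
d=arm.snapshot("scene"); overlay(d,"s12.png",270,165,310,205,10,[(circ([*c,.055],.024),(0,255,0)),(circ([*c,.085],.024),(0,0,255)),(circ([*c,.088],.0055),(255,0,0))])
E
```

```text
t23.43 p [ 0.4701 -0.1144  0.0764] F [-15.8  14.5  24.9] w0.144
10.734049422827201 -18.50041394229418
0.9182756183463798 0.001616826271309673
```

View pics/s12.png

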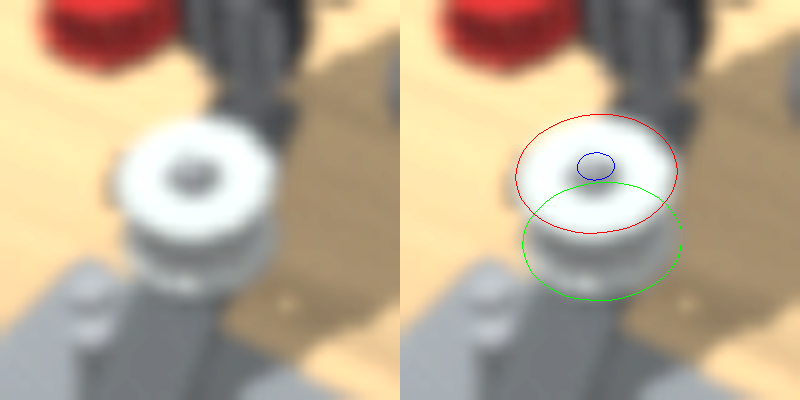

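The wheel is still upright and seated with clear space to the fingers. The arm is hard against the far stop with a steady push of about 18 N, so I'm handing in.

```bash
python3 - <<'E'
from cell import arm
from h import *
print(arm.close_job()); st(arm)
E
```

```text
the job is handed in; nothing more can be done
None
the job is handed in; nothing more can be done
```

The idler wheel is seated on the stub axle and released, and the gripper is holding the tensioner arm by its post against the far stop. I handed the job in at about 23.5 s of the 61 s allowed.

- **Wheel:** I picked up the silver flanged wheel and lowered it over the stub with almost no force until it touched the boss. Contact came at TCP height 65.8 mm, where 65.7 mm was expected. After release, and again at the end of the swing, its outline in the scene picture matched a seated, upright wheel to within about 2 mm.
- **Tensioner arm:** I gripped the post and swung the arm along its arc. The tangential force stayed near 6.5 N, then rose sharply at the stop. I am holding with about 18 N tangential, and the arm was still at the last check.
- **Clearance:** By geometry, the fingers stay about 28 mm from the wheel's rim. I did not test that the wheel spins.
- **Bystanders:** The look-alikes and other items visible in the pictures had not moved. I did not compare every item on the bench at the end.

Two readings were slightly off. The stop registered at 0.918 rad by the gripper position instead of 0.90, which fits a 2–3 mm error in my pivot and post estimate. There was also a steady upward wrist force while gripping the post, 25 N at the end and 34 N at its highest, probably from the pads dragging on the post. It is well under the 120 N wrist limit.

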